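Load the card die press

TASK

Lower the aluminium die frame onto the carrier of the shuttle press (do not drop it) so that its four corner lugs go into the carrier's sockets and it lies flat. Then push the carrier by its upright lip along the rails to the next station, under the press head, until it clicks into the detent there, without running past it. Do not knock the press head, and leave the other things on the table where they are.

Things in the scene. Friction and masses are not known exactly. Their poses are not given: they have to be found in the camera images.
- press: Fixed grey shuttle press. Origin on the table under the carrier's centre at joint 0; z up; the carrier travels along the press's own -y. A bed 200 mm wide (x), y = +107 to -537 mm, carries two rails (tops 34 mm above the table) between low end stops (26 mm). Four 20 mm posts at x = +-117, y = -152 and -328 mm carry the head.
- press_head: Head of the press, fixed. Origin on the table under the press station's centre; axes as press. Top plate 270 (x) by 224 mm (y), from 165 to 191 mm above the table; lever housing on it to 252 mm, hand lever towards -y up to 290 mm. Platen under it, 176 by 146 mm, underside 120 mm up. At the station the plate overhangs the push lip by 29 mm: the tool must lean back there, about 40 degrees.
- carrier (a joint): Carrier's travel on the rails, m: 0 = fully back (loading end), growing towards the press (press -y); 0.240 = press station, 0.430 = discharge station beyond. Starts at 0 to 0.035 and stays where left (friction about 1 N). A spring ball drops into a notch at each station: it draws the carrier in from about 4 mm either side and takes about 5 N to push out again.
- carrier_seat (a point): Where the die frame's origin lies when seated: centre of the carrier, 46 mm above the table, 10 mm below its deck. Moves with the carrier, axes as press. Carrier: aluminium plate 178 (x) by 148 mm (y), deck 56 mm above the table, a sheet of striped card on it; four square sockets 18 mm wide, 16 mm deep, centred at x = +-73, y = +-58 mm.
- push_lip (a point): Centre of the rear face of the carrier's upright push lip, 70 mm above the table, 83 mm to +y of the carrier's centre; the face looks to +y of the press, away from the head. The lip is a plate 120 mm wide (x), 9 mm thick, from 40 to 90 mm above the table. Moves with the carrier.
- press_station (a point): Where carrier_seat lies when the carrier is at the press station. Fixed, axes as those of press.
- die_frame: Loose aluminium frame 170 (x) by 140 mm (y), 0.3 to 0.65 kg, on four corner lugs: 14 mm round, 10 mm long, tapered feet, at x = +-73, y = +-58 mm. Origin: centre, at the lugs' feet; z up. Frame from 10 to 40 mm above it; seated, its underside lies on the deck. Grip its middle bar, 24 mm wide (x), full height, along y, with open windows 59 by 112 mm on both sides. Fits either way round.
- punch: Loose bystander: grey craft punch with a white thumb lever, 75 by 56 by 60 mm. Origin under its centre.
- glue: Loose bystander: upright jar of glue with a white cap, 52 mm in diameter, 85 mm high. Origin under its centre.
- cards: Loose bystander: small stack of card blanks, 105 by 75 by 20 mm. Origin under its centre.
There are look-alikes about, which are no part of the job. Of the things shaped like the die_frame, the aluminium one is meant.

How it is judged:
On the way:
1. the die frame is seated on the carrier, its four lugs in the sockets (horizontal distance between die_frame and carrier_seat below 0.005 m and z of die_frame in the frame of carrier_seat below 0.0025 m and angle between the x axis of die_frame and the x axis of carrier_seat, either way round below 0.07 rad and angle between die_frame's own z axis and vertical below 0.03 rad), for 0.2 s.
At the end, for the whole second after the job is handed in: The carrier rests in the press station's detent (travel 0.240 m within 4 mm) and the die frame lies flat and at rest on it, its lugs in the sockets (centre within 5 mm, height within 2.5 mm, square within 4 degrees, level within 1.7 degrees) (all of step 1 and value of joint carrier between 0.236 and 0.244 m and linear speed of die_frame below 0.01 m/s); the robot touches nothing.
It fails at once if the carrier is run past the press station (more than 20 mm) (value of joint carrier above 0.26 m).
It fails at once if the die frame is dropped onto the carrier: let go while its lugs are still more than 6 mm above the deck (horizontal distance between die_frame and carrier_seat below 0.08 m and z of die_frame in the frame of carrier_seat above 0.016 m and contact force between the fingers and die_frame below 0.1 N).
It fails at once if the robot knocks against the press head (more than 10 N) (contact force between any of the arm, the fingers and press_head above 10 N).
It fails at once if the punch, the glue jar or the stack of cards is moved more than 20 mm (distance of any of punch, glue, cards from where it was at the start of the episode above 0.02 m).
It also fails if it takes over 64 s, if anything falls off the work surface, if the arm or the gripper's body presses on something with over 40 N, if the wrist force passes 120 N, or if a joint passes its speed limit or range.

ROBOT

A 6-joint arm with a two-finger parallel gripper is mounted at the origin on the work surface. World frame = base frame: x ahead of the robot, y to its left, z up, the work surface at z = 0. Lengths are in m, angles in rad, forces in N, time in s.
With the tool pointing down it reaches from about 0.35 to 0.775 m from the base axis. Payload 7.3 kg.
Tool frame: the origin (TCP) lies between the finger pads; the fingertips stand 14 mm ahead of it and the grasp point (between the pads) lies 5 mm behind it; z points along the fingers, y is the direction in which the jaws open and shut (so a half turn about z gives the same grasp; the last joint's range is limited). The gripper opens to 92 mm and grips with 3 to 60 N. Pads are 19 mm wide; open, the fingers measure 130 mm over their backs; the gripper's body (75 mm by 190 mm) begins 47 mm behind the grasp point.
Start: joints at [-1.35, 0.342, 1.524, -0, 1.275, -0.146], TCP at [0.188, -0.49, 0.241] pointing down, gripper open.
Joint ranges: [-2.53, 2.53], [-0.77, 2.02], [0.04, 2.7], [-1, 4.14], [0.28, 2.66], [-3.11, 3.11]. Speed limits (rad/s): [2.57, 2.57, 3.14, 3.14, 3.14, 3.14].

INTERFACE

Orientations are given as [roll, pitch, yaw] about the fixed x, y, z axes, in that order (R = Rz(yaw) Ry(pitch) Rx(roll)).
In Python, from cell import robot gives the robot as it stands.
- The arm moves only by the shell command python3 -m creep 'ROWS' [FORCE]. ROWS is JSON, a list that holds one entry, the list of rows, each a list of 7 numbers: the shift along the tool's x, y, z in cm, then the turn, a rotation vector about the tool's x, y, z in degrees, then the gripper command: -1 is shut, 1 is fully open, values between are in proportion. In form: [[[tx, ty, tz, wx, wy, wz, gripper], ...]]. A call has 1 to 8 rows; each row is the pose to reach, as a shift and turn from the pose measured when the call began, along the tool's axes at that moment; what a row does not reach only later rows make up. A row lasts 1/10 s, in which the tool goes at most 50 mm and 8.59 degrees, less where a joint would pass 70% of its speed; a pose out of reach is approached as far as the arm can. A call with a gripper value outside its range is refused whole. The fingers move at their own pace and stop on an object; FORCE is the grip in N (left out, the last holds). Time passes only in rows, so rows that repeat a pose let the fingers close. It gives the time, the measured TCP pose, the force and the opening at its end, in the units of the state.
- robot.observe(): the state, without advancing time (a new reading comes with each control period).
- robot.read_camera(name): name is "side" or "top"; returns the picture (420x560x3 uint8, red, green, blue); there is no depth.
- robot.camera_params(name): a dict with "camera_matrix" (3x3 intrinsics, pixels), "R" (3x3) and "t" (3): a world point X has camera coordinates R X + t. Camera axes: x right, y down, z forward; pixel columns grow to the right and rows downward; lengths in m; the calibration is good to about 2 mm. A picture is of the moment at which its call begins. camera_params takes no time and is no camera call.
- robot.hand_in(): hands the job in, once; it reports no verdict.
Trained networks look in the newest picture that a camera, given by its name, has taken for a name from the list of things; names that differ only in an ending like _2 or _b are one class to them, and where a whole thing is asked for, a point or a joint stands for the part that bears it (a point fixed in the world has none). Each returns a list of dicts, best first, with "score" (0 to 1); they miss things now and then, are a little off and sometimes report something else, mostly with a low value. They report only what shows in the picture. A call takes as long as a camera call. They do not tell look-alikes from the thing itself.
- robot.look_for(camera, label): "centre" ([x, y, z] in m, in the coordinates of the camera as it stood for that picture, good to about 4 mm: the middle of the surface that is visible of it).
- robot.masks_of(camera, label): "mask" (420x560 bool, what is visible of it).
The state is a dict: "time": time; "qpos": joint angles; "qvel": joint speeds; "joint_efforts": joint torques, N m; "tool_pos": TCP position; "tool_rot": TCP orientation; "contact_force": force on the tool from outside, world axes, zero at the start; "torque": the same for the moment, N m; "opening": finger opening in m.
Only numpy, scipy, OpenCV 4.12 (cv2) and the standard library are available. Lean on these libraries where they do the work, as an engineer would, in place of code of your own. Each camera call takes 0.05 s, during which the arm holds its last target.

## Working session

There is one attempt and no reset: what is moved stays moved. The work goes in short steps, Python scripts to look and compute and a shell command to move; the robot and the scene stay as the last step left them, time stands still between calls to the robot, and variables do not carry over. Pictures are saved under pics/ and viewed, and the job is handed in when it is done.

```bash
ls; mkdir -p pics; python3 - <<'E'
from cell import robot
import cv2,numpy as np
for n in("top","side"):
    im=robot.read_camera(n); cv2.imwrite(f"pics/{n}0.png",im[:,:,::-1])
    p=robot.camera_params(n); print(n,np.round(p["camera_matrix"],1).tolist(),np.round(p["R"],4).tolist(),np.round(p["t"],4).tolist())
s=robot.observe(); print({k:np.round(v,3).tolist() for k,v in s.items()})
E
```

```text
pics
top [[528.0, 0.0, 281.6], [0.0, 528.0, 210.0], [0.0, 0.0, 1.0]] [[-0.03, -0.9995, -0.0109], [-0.993, 0.031, -0.1137], [0.1139, 0.0075, -0.9935]] [0.1837, 0.6234, 1.2811]
side [[443.4, 0.0, 291.2], [0.0, 443.4, 209.1], [0.0, 0.0, 1.0]] [[0.9994, -0.0349, 0.0033], [-0.0201, -0.6469, -0.7623], [0.0287, 0.7618, -0.6472]] [-0.6208, 0.1786, 0.8539]
{'time': 0.1, 'qpos': [-1.35, 0.343, 1.525, -0.0, 1.275, -0.146], 'qvel': [0.001, -0.002, -0.001, -0.0, 0.002, -0.0], 'joint_efforts': [0.002, -43.2, -24.47, 0.072, 0.053, -0.0], 'tool_pos': [0.188, -0.49, 0.24], 'tool_rot': [-3.14, -0.0, 0.367], 'contact_force': [0.011, -0.486, -0.279], 'torque': [-0.033, 0.003, -0.004], 'opening': 0.092}
```

View pics/top0.png

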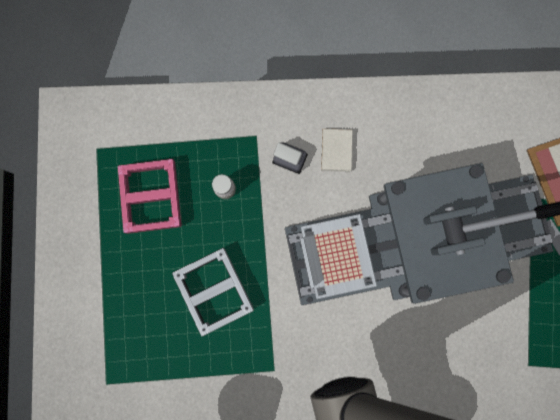

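View pics/side0.png

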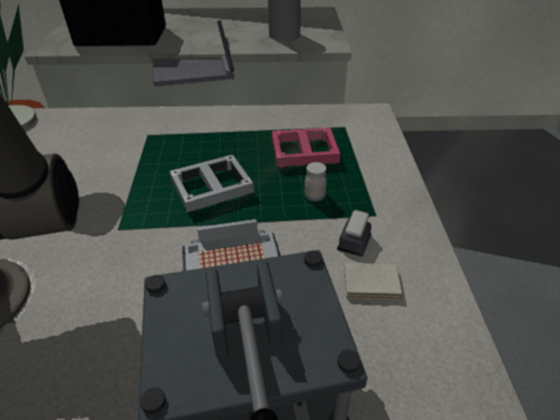

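Candidates for the die frame: the bare aluminium frame (top pixel 213,291; side 212,182) and the pink frame (top 149,196; side 306,147). I choose the aluminium one. Next come a close crop and the masks.

```bash
python3 - <<'E'
from cell import robot
import cv2,numpy as np
im=robot.read_camera("top"); np.save("top.npy",im)
for nm,(a,b,c,d) in dict(frame=(165,265,240,345),carr=(280,410,205,310)).items():
    cr=im[c:d,a:b,::-1]; cv2.imwrite(f"pics/c_{nm}.png",cv2.resize(cr,None,fx=5.7,fy=5.7,interpolation=cv2.INTER_CUBIC))
p=robot.camera_params("top");R=np.array(p["R"]);t=np.array(p["t"])
for l in("die_frame","carrier","press_head","punch","glue","cards"):
    for r in robot.look_for("top",l)[:3]: print(l,round(r["score"],2),np.round(R.T@(np.array(r["centre"])-t),3))
for l in("die_frame","carrier"):
    for i,r in enumerate(robot.masks_of("top",l)[:2]):
        m=r["mask"];ys,xs=np.nonzero(m);print(l,r["score"],xs.mean(),ys.mean(),m.sum())
        np.save(f"m_{l}{i}.npy",m)
E
```

```text
die_frame 0.94 [0.432 0.341 0.04 ]
die_frame 0.76 [0.672 0.495 0.038]
carrier 0.54 [0.761 0.138 0.041]
press_head 0.94 [ 0.557 -0.194  0.191]
press_head 0.66 [0.758 0.141 0.041]
punch 0.87 [0.758 0.136 0.041]
glue 0.74 [0.507 0.032 0.061]
glue 0.71 [0.691 0.3   0.086]
cards 0.74 [0.785 0.016 0.022]
cards 0.44 [0.507 0.031 0.061]
die_frame 0.95 148.45992115637318 195.14410862899695 2283
die_frame 0.78 212.42055228610232 291.14984155726574 2209
carrier 0.89 336.68540800700066 255.83679719973748 4571
```

View pics/c_frame.png

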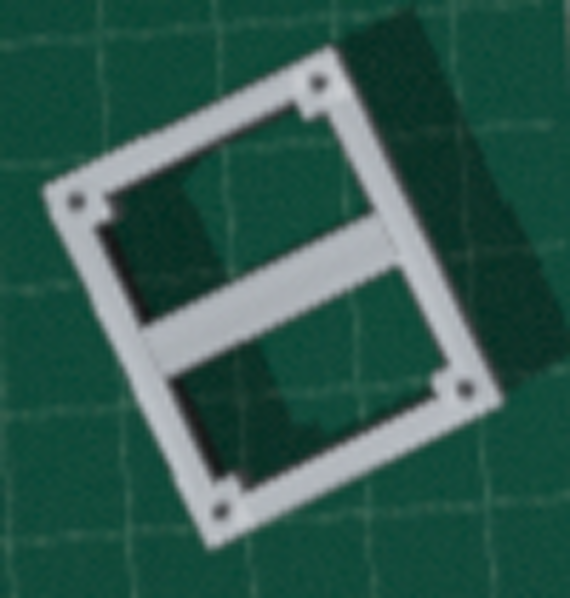

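View pics/c_carr.png

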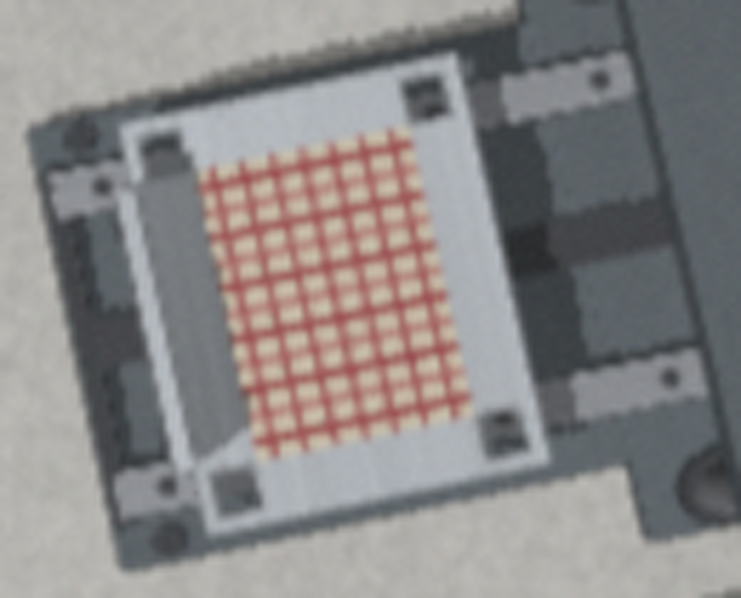

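The crops confirm the choice: plain aluminium frame with four corner lugs, bar running from lower left to upper right. The carrier shows four sockets, with its push lip on the left. Next I fit both poses.

```bash
cat > fit.py <<'E'
import numpy as np, cv2
from scipy.optimize import least_squares
from cell import robot
def P(name):
    p=robot.camera_params(name); return np.array(p["camera_matrix"]),np.array(p["R"]),np.array(p["t"])
def proj(name,X):
    K,R,t=P(name); c=X@R.T+t; q=c@K.T; return q[:,:2]/q[:,2:]
def fit(name,uv,loc,x0,z0=0):
    loc=np.array(loc,float);uv=np.array(uv,float)
    def w(p): c,s=np.cos(p[2]),np.sin(p[2]); return np.c_[p[0]+c*loc[:,0]-s*loc[:,1],p[1]+s*loc[:,0]+c*loc[:,1],loc[:,2]+z0]
    r=least_squares(lambda p:(proj(name,w(p))-uv).ravel(),x0)
    return r.x,(proj(name,w(r.x))-uv)
E
python3 - <<'E'
from fit import *
def px(l,o): return (np.array(l,float)+.5)/5.7-.5+np.array(o)
cor=px([(333,46),(502,402),(212,549),(43,186)],(165,240)); ho=px([(318,82),(465,389),(221,511),(77,202)],(165,240))
# image: right=-y, up=+x ; bar (local y) runs along image right/up
L=lambda a,b,z:[(a,-b,z),(-a,-b,z),(-a,b,z),(a,b,z)]
for yaw in (.4,-.4):
  r,e=fit("top",np.r_[cor,ho],L(.085,.07,.04)+L(.073,.058,.04),[.43,.34,yaw]); print(r.round(4),np.degrees(r[2]).round(2),e.round(2).tolist())
r0,e=fit("top",cor,L(.085,.07,.04),[.43,.34,.4]);print(r0)
r0,e=fit("top",ho,L(.073,.058,.04),[.43,.34,.4]);print(r0)
so=px([(428,98),(505,432),(237,490),(163,157)],(280,205)); dc=px([(458,55),(547,462),(212,535)],(280,205))
r,e=fit("top",np.r_[so,dc],L(.073,.058,.056)+L(.089,.074,.056)[:3],[.52,.03,.2]);print("carr",r.round(4),np.degrees(r[2]),e.round(2).tolist())
r,e=fit("top",so[:3],L(.073,.058,.056)[:3],[.52,.03,.2]);print("carr sock",r.round(4),np.degrees(r[2]),e.round(2).tolist())
r,e=fit("top",dc,L(.089,.074,.056)[:3],[.52,.03,.2]);print("carr deck",r.round(4),np.degrees(r[2]),e.round(2).tolist())
E
```

```text
[0.4333 0.3406 0.428 ] 24.52 [[-0.02, -0.22], [0.33, -0.03], [-0.66, 0.03], [-0.42, 0.44], [0.32, -0.01], [0.26, -0.03], [0.12, -0.05], [0.08, -0.14]]
[0.4333 0.3406 0.428 ] 24.52 [[-0.02, -0.22], [0.33, -0.03], [-0.66, 0.03], [-0.42, 0.44], [0.32, -0.01], [0.26, -0.03], [0.12, -0.05], [0.08, -0.14]]
[0.43339462 0.34014222 0.42695124]
[0.43315008 0.34109251 0.42946835]
carr [0.5096 0.0305 0.18  ] 10.314538533519924 [[-0.02, -0.02], [0.01, 0.22], [0.14, 0.14], [0.17, -0.47], [-0.38, -0.19], [0.61, 0.1], [-0.52, 0.2]]
carr sock [0.5099 0.0306 0.179 ] 10.255406619020317 [[-0.02, -0.12], [-0.05, 0.13], [0.07, -0.01]]
carr deck [0.5098 0.0302 0.1766] 10.119974717467112 [[-0.11, -0.2], [0.64, 0.15], [-0.54, 0.04]]
```

Frame at about (0.433, 0.341), yaw 24.6°. Carrier at about (0.510, 0.0305), yaw 10.2°. Next I write a helper that turns targets into rows and check the head's location, which gives the carrier's travel.

```bash
cat > go.py <<'E'
import numpy as np,sys
from scipy.spatial.transform import Rotation as Ro
from cell import robot
def Rt(psi,lean=0): return Ro.from_euler('ZYX',[psi,0,180],degrees=True)*Ro.from_rotvec([0,-lean,0],degrees=True)
def go(*ts):
    s=robot.observe(); p=np.array(s["tool_pos"]); R=Ro.from_euler('xyz',s["tool_rot"])
    print("t",round(s["time"],2),"pos",p.round(4),"psi/eul",R.as_euler('xyz',degrees=True).round(2),"F",np.round(s["contact_force"],1),"op",round(float(s["opening"]),4))
    for t in ts:
        d=R.inv().apply(np.array(t[:3])-p)*100; w=(R.inv()*Rt(*t[3:])).as_rotvec(degrees=True)
        print(t,"->",d.round(2).tolist(),w.round(1).tolist())
if __name__=="__main__":
    go(*[tuple(map(float,a.split(','))) for a in sys.argv[1:]])
E
python3 go.py .3,-.33,.42,60 .45,0,.42,100 .433,.341,.2,114.6
python3 - <<'E'
import cv2,numpy as np
im=np.load("top.npy"); cv2.imwrite("pics/c_head.png",cv2.resize(im[145:325,365:565,::-1],None,fx=3.3,fy=3.3,interpolation=cv2.INTER_CUBIC))
E
```

```text
t 0.55 pos [ 0.1883 -0.4901  0.2407] psi/eul [180.     0.    21.02] F [-0.1  0.9 -0.3] op 0.092
(0.3, -0.33, 0.42, 60.0) -> [16.17, -10.93, -17.93] [0.0, 0.0, -39.0]
(0.45, 0.0, 0.42, 100.0) -> [42.01, -36.36, -17.93] [0.0, 0.0, -79.0]
(0.433, 0.341, 0.2, 114.6) -> [52.65, -68.8, 4.07] [0.0, 0.0, -93.6]
```

View pics/c_head.png

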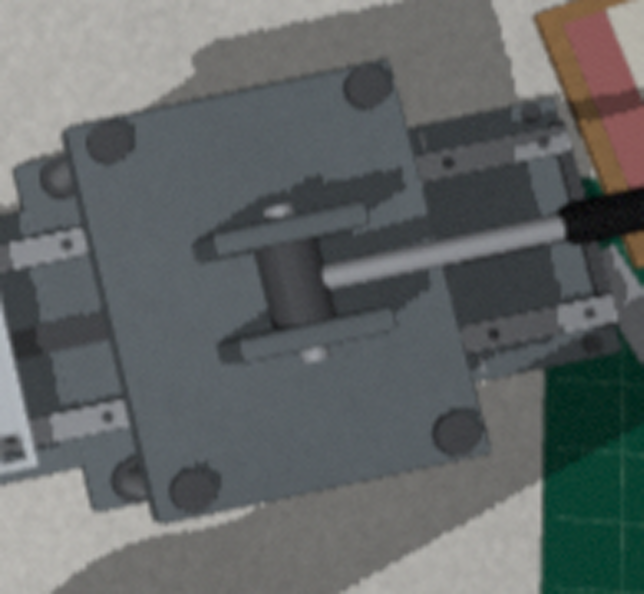

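The head plate corners show at crop (64,129), (385,60), (490,452) and (155,522); the lever points right.

```bash
python3 - <<'E'
from fit import *
uv=(np.array([(385,60),(490,452),(155,522),(64,129)])+.5)/3.3-.5+[365,145]
a,b,z=.135,.112,.191
r,e=fit("top",uv,[(a,-b,z),(-a,-b,z),(-a,b,z),(a,b,z)],[.55,-.19,.18]);print(r.round(4),np.degrees(r[2]),e.round(2).tolist())
th=np.radians(10.25);d=np.array([np.sin(th),-np.cos(th)]);dd=r[:2]-[.5098,.0305]
print("along",dd@d,"lat",dd@[np.cos(th),np.sin(th)])
E
python3 -m creep '[[[8,-5,-18,0,0,-19,1],[16,-11,-18,0,0,-39,1],[16,-11,-18,0,0,-39,1],[16,-11,-18,0,0,-39,1],[24,-19,-18,0,0,-50,1],[30,-25,-18,0,0,-60,1],[36,-30,-18,0,0,-70,1],[42,-36,-18,0,0,-79,1]]]'
python3 go.py .433,.341,.2,114.6  .433,.341,.1,114.6
```

```text
[ 0.5515 -0.1969  0.1785] 10.230145751788365 [[0.55, -0.93], [0.03, 0.64], [0.27, 1.15], [-0.87, -0.98]]
along 0.23118546643896318 lat 0.0005816300756775958
time: 1.35
tool_pos: [0.3569, -0.1957, 0.4069]
tool_rot: [3.14, 0.001, 1.572]
contact_force: [0.9, -0.1, -0.2]
opening: 0.092
t 1.35 pos [ 0.3569 -0.1957  0.4069] psi/eul [1.7993e+02 5.0000e-02 9.0090e+01] F [ 0.9 -0.1 -0.2] op 0.092
(0.433, 0.341, 0.2, 114.6) -> [53.68, 7.68, 20.65] [0.1, 0.1, -24.5]
(0.433, 0.341, 0.1, 114.6) -> [53.69, 7.66, 30.65] [0.1, 0.1, -24.5]
```

```bash
python3 -m creep '[[[20,6,0,0,0,-10,1],[20,6,0,0,0,-10,1],[20,6,0,0,0,-10,1],[20,6,0,0,0,-10,1],[36,8,10,0,0,-24,1],[54,8,20,0,0,-24,1],[54,8,20,0,0,-24,0.6],[54,8,20,0,0,-24.5,0.6]]]'
python3 go.py .433,.341,.2,114.6  .433,.341,.1,114.6
```

```text
time: 2.15
tool_pos: [0.4261, 0.169, 0.3067]
tool_rot: [3.14, 0.002, 2.0]
contact_force: [0.9, -1.5, 1.5]
opening: 0.0801
t 2.15 pos [0.4261 0.169  0.3067] psi/eul [1.7991e+02 9.0000e-02 1.1462e+02] F [ 0.9 -1.5  1.5] op 0.0801
(0.433, 0.341, 0.2, 114.6) -> [15.37, 7.77, 10.66] [0.1, 0.1, 0.0]
(0.433, 0.341, 0.1, 114.6) -> [15.38, 7.75, 20.66] [0.1, 0.1, 0.0]
```

```bash
python3 -m creep '[[[15.4,7.8,10.6,0,0,0,0.5],[15.4,7.8,10.6,0,0,0,0.5],[15.4,7.8,10.6,0,0,0,0.5],[15.4,7.8,10.6,0,0,0,0.5],[15.4,7.8,10.6,0,0,0,0.5],[15.4,7.8,16,0,0,0,0.5],[15.4,7.8,18.6,0,0,0,0.5],[15.4,7.8,18.6,0,0,0,0.5]]]'
python3 go.py .433,.341,.1,114.6 .433,.341,.027,114.6
python3 - <<'E'
from cell import robot
import cv2
a=robot.read_camera("top")[220:360,150:290,::-1];b=robot.read_camera("side")[100:240,130:290,::-1]
cv2.imwrite("pics/pre.png",cv2.hconcat([cv2.resize(a,(400,400),interpolation=2),cv2.resize(b,(400,400),interpolation=2)]))
E
```

```text
time: 2.95
tool_pos: [0.4312, 0.3396, 0.1171]
tool_rot: [-3.135, 0.003, 2.0]
contact_force: [0.3, 0.5, 0.5]
opening: 0.0689
t 2.95 pos [0.4312 0.3396 0.1171] psi/eul [-1.7962e+02  1.5000e-01  1.1461e+02] F [0.3 0.5 0.5] op 0.0689
(0.433, 0.341, 0.1, 114.6) -> [0.05, 0.24, 1.71] [-0.4, 0.2, 0.0]
(0.433, 0.341, 0.027, 114.6) -> [0.07, 0.28, 9.01] [-0.4, 0.2, 0.0]
```

View pics/pre.png

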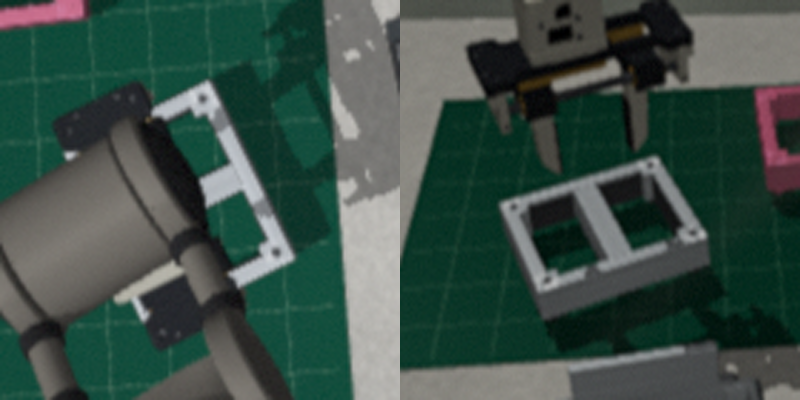

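The fingers straddle the bar (bar centre near (600,230) in the right crop). I descend and grip.

```bash
python3 -m creep '[[[0.1,0.2,4,-0.4,0.2,0,0.5],[0.1,0.3,6,-0.4,0.2,0,0.5],[0.1,0.3,8,-0.4,0.2,0,0.5],[0.1,0.3,9,-0.4,0.2,0,0.5],[0.1,0.3,9,-0.4,0.2,0,0.5]]]'
python3 go.py .433,.341,.027,114.6
```

```text
time: 3.55
tool_pos: [0.437, 0.3434, 0.0322]
tool_rot: [3.132, -0.002, 2.0]
contact_force: [-0.1, -0.4, -0.1]
opening: 0.069
t 3.55 pos [0.437  0.3434 0.0322] psi/eul [ 1.7944e+02 -1.1000e-01  1.1457e+02] F [-0.1 -0.4 -0.1] op 0.069
(0.433, 0.341, 0.027, 114.6) -> [-0.05, -0.47, 0.52] [0.6, -0.1, -0.0]
```

```bash
python3 -m creep '[[[0,-0.3,0.5,0.6,0,0,0.5],[0,-0.3,0.5,0.6,0,0,0.5],[0,-0.3,0.5,0.6,0,0,0.5]]]'
python3 go.py .433,.341,.027,114.6;python3 -m creep '[[[0,0,0,0,0,0,0.5],[0,0,0,0,0,0,0.5]]]';python3 go.py .433,.341,.027,114.6
```

```text
time: 3.85
tool_pos: [0.4348, 0.3424, 0.0281]
tool_rot: [3.141, -0.002, 2.0]
contact_force: [-0.2, 0.4, -1.3]
opening: 0.0691
t 3.85 pos [0.4348 0.3424 0.0281] psi/eul [ 1.7995e+02 -1.2000e-01  1.1457e+02] F [-0.2  0.4 -1.3] op 0.0691
(0.433, 0.341, 0.027, 114.6) -> [-0.05, -0.22, 0.11] [0.1, -0.1, -0.0]
time: 4.05
tool_pos: [0.4351, 0.3426, 0.0286]
tool_rot: [3.14, -0.002, 2.0]
contact_force: [0.1, -0.2, -0.6]
opening: 0.0692
t 4.05 pos [0.4351 0.3426 0.0286] psi/eul [ 1.7989e+02 -1.2000e-01  1.1458e+02] F [ 0.1 -0.2 -0.6] op 0.0692
(0.433, 0.341, 0.027, 114.6) -> [-0.06, -0.25, 0.16] [0.1, -0.1, -0.0]
```

```bash
python3 -m creep '[[[0,-0.2,0.1,0,0,0,0.5],[0,-0.2,0.1,0,0,0,-1],[0,-0.2,0.1,0,0,0,-1],[0,-0.2,0.1,0,0,0,-1],[0,-0.2,0.1,0,0,0,-1],[0,-0.2,0.1,0,0,0,-1],[0,-0.2,0.1,0,0,0,-1],[0,-0.2,0.1,0,0,0,-1]]]' 40
python3 go.py .433,.341,.15,114.6
```

```text
time: 4.85
tool_pos: [0.433, 0.3416, 0.0275]
tool_rot: [3.141, -0.002, 2.0]
contact_force: [-1.4, -0.4, 1.1]
opening: 0.0238
t 4.85 pos [0.433  0.3416 0.0275] psi/eul [ 1.7994e+02 -1.2000e-01  1.1458e+02] F [-1.4 -0.4  1.1] op 0.0238
(0.433, 0.341, 0.15, 114.6) -> [-0.03, -0.01, -12.25] [0.1, -0.1, -0.0]
```

```bash
python3 -m creep '[[[0,0,-1,0,0,0,-1],[0,0,-3,0,0,0,-1],[0,0,-6,0,0,0,-1],[0,0,-10,0,0,0,-1],[0,0,-14,0,0,0,-1],[0,0,-14,0,0,0,-1],[0,0,-14,0,0,0,-1]]]'
python3 go.py .5098,.0305,.165,100.25;
python3 - <<'E'
from cell import robot
import cv2
a=robot.read_camera("top")[220:360,150:290,::-1];b=robot.read_camera("side")[80:240,110:270,::-1]
cv2.imwrite("pics/lift.png",cv2.hconcat([cv2.resize(a,(400,400),interpolation=2),cv2.resize(b,(400,400),interpolation=2)]))
E
```

```text
time: 5.55
tool_pos: [0.4329, 0.3413, 0.1682]
tool_rot: [3.139, -0.002, 2.0]
contact_force: [-0.5, 0.4, -3.6]
opening: 0.0238
t 5.55 pos [0.4329 0.3413 0.1682] psi/eul [ 1.7986e+02 -1.3000e-01  1.1458e+02] F [-0.5  0.4 -3.6] op 0.0238
(0.5098, 0.0305, 0.165, 100.25) -> [-31.46, -5.94, 0.24] [0.1, -0.1, 14.3]
```

View pics/lift.png

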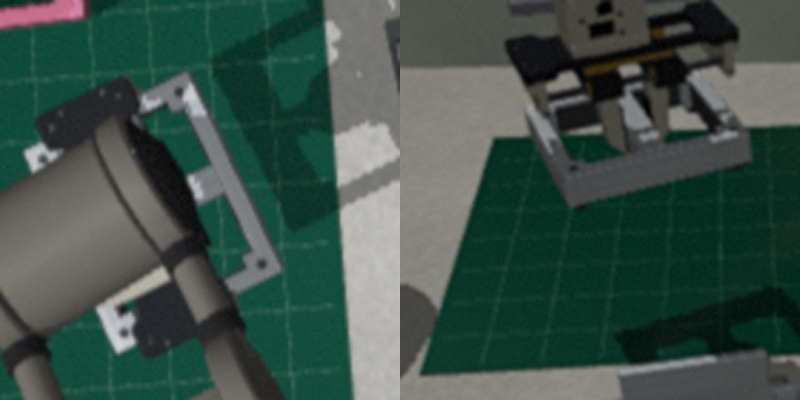

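The frame is lifted and level, with about 3.6 N on the wrist. Transfer next.

```bash
python3 -m creep '[[[-3,-0.6,0,0,0,2,-1],[-7,-1.3,0,0,0,4,-1],[-12,-2.3,0,0,0,6,-1],[-17,-3.2,0,0,0,8,-1],[-22,-4.1,0,0,0,10,-1],[-26,-4.9,0,0,0,12,-1],[-29,-5.4,0,0,0,13,-1],[-31,-5.8,0,0,0,14,-1]]]'
python3 -m creep '[[[0,0,0,0,0,0,-1],[0,0,0,0,0,0,-1]]]'
python3 go.py .5098,.0305,.11,100.25;
python3 - <<'E'
from cell import robot
import cv2
im=robot.read_camera("top");b=robot.read_camera("side")
cv2.imwrite("pics/over.png",cv2.hconcat([cv2.resize(im[170:330,260:420,::-1],(400,400),interpolation=2),cv2.resize(b[160:320,150:310,::-1],(400,400),interpolation=2)]))
E
```

```text
time: 6.45
tool_pos: [0.5076, 0.0322, 0.1638]
tool_rot: [-3.136, -0.002, 1.752]
contact_force: [0.1, -0.1, -4.1]
opening: 0.0235
time: 6.65
tool_pos: [0.5066, 0.032, 0.1622]
tool_rot: [-3.132, -0.003, 1.751]
contact_force: [0.3, 0.4, -4.5]
opening: 0.0235
t 6.65 pos [0.5066 0.032  0.1622] psi/eul [-1.7944e+02 -1.7000e-01  1.0034e+02] F [ 0.3  0.4 -4.5] op 0.0235
(0.5098, 0.0305, 0.11, 100.25) -> [-0.22, 0.34, 5.21] [-0.6, -0.2, 0.1]
```

View pics/over.png

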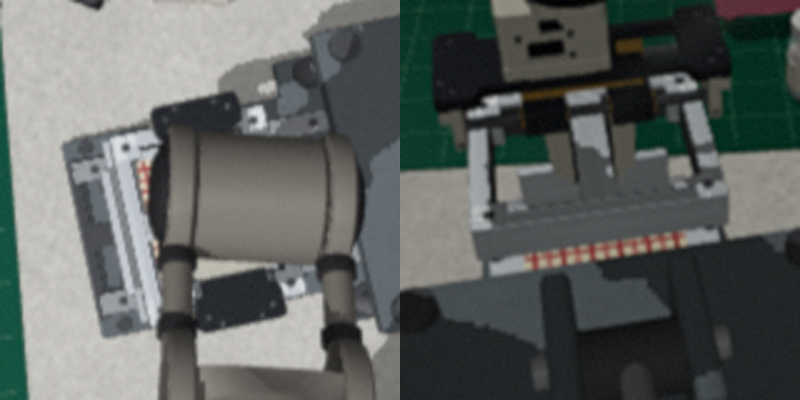

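The frame hangs over the carrier, level, with its sides parallel to the deck edges. I descend to just above the deck.

```bash
python3 -m creep '[[[-0.2,0.3,1.5,-0.6,-0.2,0,-1],[-0.2,0.3,3,-0.6,-0.2,0,-1],[-0.2,0.3,4.5,-0.6,-0.2,0,-1],[-0.2,0.3,6,-0.6,-0.2,0,-1],[-0.2,0.3,6.5,-0.6,-0.2,0,-1],[-0.2,0.3,6.5,-0.6,-0.2,0,-1]]]'
python3 -m creep '[[[0,0,0,0,0,0,-1],[0,0,0,0,0,0,-1]]]'
python3 go.py .5098,.0305,.09,100.25;python3 go.py .5098,.0305,.0735,100.25
python3 - <<'E'
from cell import robot
import cv2
im=robot.read_camera("top");b=robot.read_camera("side")
cv2.imwrite("pics/over2.png",cv2.hconcat([cv2.resize(im[200:320,280:400,::-1],(400,400),interpolation=2),cv2.resize(b[180:300,170:290,::-1],(400,400),interpolation=2)]))
E
```

```text
time: 7.35
tool_pos: [0.509, 0.0327, 0.0973]
tool_rot: [3.141, 0.0, 1.755]
contact_force: [0.3, 0.5, -4.0]
opening: 0.0241
time: 7.55
tool_pos: [0.5093, 0.033, 0.098]
tool_rot: [3.14, 0.0, 1.755]
contact_force: [0.0, -0.2, -3.7]
opening: 0.0238
t 7.55 pos [0.5093 0.033  0.098 ] psi/eul [1.7990e+02 3.0000e-02 1.0057e+02] F [ 0.  -0.2 -3.7] op 0.0238
(0.5098, 0.0305, 0.09, 100.25) -> [-0.25, 0.0, 0.8] [0.1, 0.0, 0.3]
t 7.55 pos [0.5093 0.033  0.098 ] psi/eul [1.7990e+02 3.0000e-02 1.0057e+02] F [ 0.  -0.2 -3.7] op 0.0238
(0.5098, 0.0305, 0.0735, 100.25) -> [-0.25, -0.0, 2.45] [0.1, 0.0, 0.3]
```

View pics/over2.png

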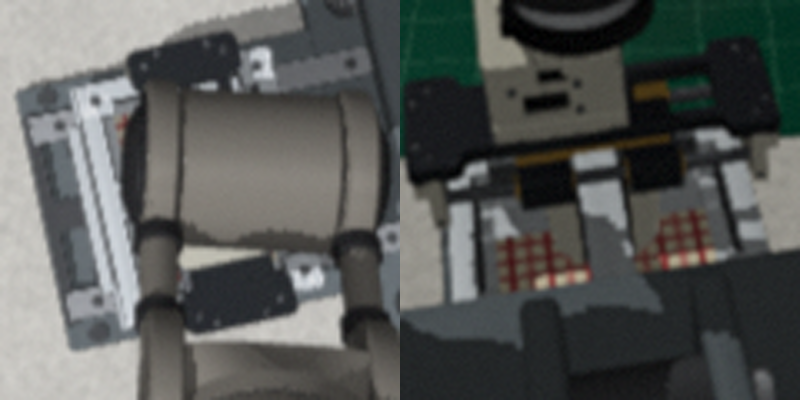

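```bash
python3 - <<'E'
from fit import *
im=robot.read_camera("top")
cv2.imwrite("pics/over3.png",cv2.resize(im[205:305,290:390,::-1],(600,600),interpolation=2))
uv=(np.array([(262,65),(308,272),(95,100)])+.5)*.3-.5+[280,200]
a,b=.073,.058
r,e=fit("top",uv,[(a,-b,0),(-a,-b,0),(a,b,0)],[.51,.03,.18],.1105);print(r.round(4),np.degrees(r[2]),e.round(2).tolist())
E
```

```text
[0.5101 0.0307 0.1797] 10.29424526048389 [[-0.71, 0.3], [-0.35, -0.39], [1.07, 0.11]]
```

View pics/over3.png

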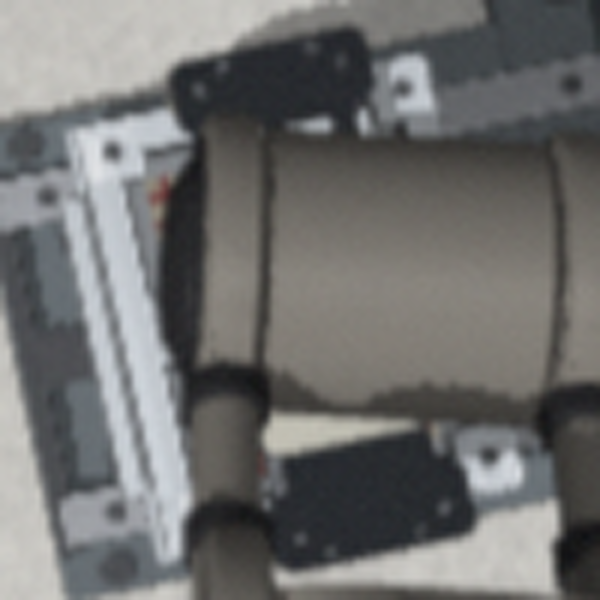

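```bash
python3 - <<'E'
from fit import *
uv=(np.array([(405,88),(490,457),(112,150)])+.5)/6-.5+[290,205]
a,b=.073,.058
for z in(.1105,.106):
  r,e=fit("top",uv,[(a,-b,0),(-a,-b,0),(a,b,0)],[.51,.03,.18],z);print(r.round(4),np.degrees(r[2]),e.round(2).tolist())
E
python3 go.py
```

```text
[0.5105 0.0321 0.1811] 10.375840140390034 [[-0.2, 0.03], [-0.13, -0.09], [0.33, 0.07]]
[0.5107 0.0316 0.1811] 10.375944282429378 [[-0.24, 0.11], [-0.22, -0.22], [0.46, 0.12]]
t 7.7 pos [0.5093 0.0327 0.0978] psi/eul [1.7991e+02 3.0000e-02 1.0054e+02] F [-0.6  0.1 -4. ] op 0.024
```

```bash
python3 -m creep '[[[-0.2,0,0.3,0,0,0.2,-1],[-0.2,0,0.6,0,0,0.2,-1],[-0.2,0,0.9,0,0,0.2,-1],[-0.2,0,0.9,0,0,0.2,-1]]]'
python3 go.py .5096,.0309,.0735,100.25
```

```text
time: 8.1
tool_pos: [0.5093, 0.0307, 0.0882]
tool_rot: [3.141, 0.0, 1.751]
contact_force: [0.3, 0.0, -4.2]
opening: 0.0242
t 8.1 pos [0.5093 0.0307 0.0882] psi/eul [1.7997e+02 1.0000e-02 1.0033e+02] F [ 0.3  0.  -4.2] op 0.0242
(0.5096, 0.0309, 0.0735, 100.25) -> [0.02, 0.04, 1.47] [0.0, 0.0, 0.1]
```

```bash
python3 -m creep '[[[0,0,0.2,0,0,0,-1],[0,0,0.4,0,0,0,-1],[0,0,0.6,0,0,0,-1],[0,0,0.8,0,0,0,-1]]]'
python3 go.py .5096,.0309,.0735,100.25
```

```text
time: 8.5
tool_pos: [0.5093, 0.0307, 0.08]
tool_rot: [3.141, 0.0, 1.751]
contact_force: [-0.4, 0.5, -3.5]
opening: 0.0237
t 8.5 pos [0.5093 0.0307 0.08  ] psi/eul [1.7998e+02 1.0000e-02 1.0033e+02] F [-0.4  0.5 -3.5] op 0.0237
(0.5096, 0.0309, 0.0735, 100.25) -> [0.02, 0.04, 0.65] [0.0, 0.0, 0.1]
```

No contact force with the lugs about 3.5 mm below the deck, so they are in the sockets. I continue down.

```bash
python3 -m creep '[[[0,0,0.2,0,0,0,-1],[0,0,0.4,0,0,0,-1],[0,0,0.6,0,0,0,-1],[0,0,0.6,0,0,0,-1]]]'
python3 go.py .5096,.0309,.0735,100.25
```

```text
time: 8.9
tool_pos: [0.5092, 0.0307, 0.0738]
tool_rot: [3.141, 0.0, 1.751]
contact_force: [0.6, -0.1, -4.4]
opening: 0.0236
t 8.9 pos [0.5092 0.0307 0.0738] psi/eul [179.99   0.   100.33] F [ 0.6 -0.1 -4.4] op 0.0236
(0.5096, 0.0309, 0.0735, 100.25) -> [0.01, 0.04, 0.03] [0.0, 0.0, 0.1]
```

```bash
python3 -m creep '[[[0,0,0.1,0,0,0,-1],[0,0,0.15,0,0,0,-1],[0,0,0.2,0,0,0,-1]]]'
python3 go.py
```

```text
time: 9.2
tool_pos: [0.5093, 0.0307, 0.0735]
tool_rot: [3.141, 0.0, 1.751]
contact_force: [-6.8, 0.8, 17.1]
opening: 0.0238
t 9.2 pos [0.5093 0.0307 0.0735] psi/eul [1.7994e+02 2.0000e-02 1.0034e+02] F [-6.8  0.8 17.1] op 0.0238
```

The frame met the deck at z = 73.5 mm as predicted, so it is seated. I ease off, open and retreat.

```bash
python3 -m creep '[[[0,0,0,0,0,0,-1],[0,0,0,0,0,0,-0.2],[0,0,0,0,0,0,0.3],[0,0,0,0,0,0,0.3],[0,0,0,0,0,0,0.3],[0,0,-0.5,0,0,0,0.3],[0,0,-1,0,0,0,0.3]]]'
python3 go.py
```

```text
time: 9.9
tool_pos: [0.5093, 0.0307, 0.0838]
tool_rot: [3.141, 0.0, 1.751]
contact_force: [0.6, -0.8, -0.6]
opening: 0.0591
t 9.9 pos [0.5093 0.0307 0.0838] psi/eul [1.7995e+02 2.0000e-02 1.0034e+02] F [ 0.6 -0.8 -0.6] op 0.0591
```

```bash
python3 -m creep '[[[0,0,-3,0,0,0,0.3],[0,0,-7,0,0,0,0.3],[4,0,-12,0,0,0,0],[9,0,-14,0,-8,0,-1],[13,0,-14,0,-16,0,-1],[16,0,-14,0,-24,0,-1],[19,0,-14,0,-32,0,-1],[20,0,-14,0,-40,0,-1]]]'
python3 -m creep '[[[0,0,0,0,0,0,-1],[0,0,0,0,0,0,-1]]]'
python3 - <<'E'
from fit import *
im=robot.read_camera("top");b=robot.read_camera("side")
cv2.imwrite("pics/seat.png",cv2.resize(im[205:305,280:380,::-1],(600,600),interpolation=2))
cv2.imwrite("pics/seat_s.png",cv2.resize(b[100:300,100:370,::-1],(756,560),interpolation=2))
E
python3 go.py
```

```text
time: 10.7
tool_pos: [0.4727, 0.231, 0.2251]
tool_rot: [3.135, 0.702, 1.75]
contact_force: [0.5, -1.4, -0.5]
opening: 0.0163
time: 10.9
tool_pos: [0.4725, 0.2319, 0.2247]
tool_rot: [3.136, 0.7, 1.753]
contact_force: [0.5, -0.4, -0.2]
opening: 0.0017
t 11.0 pos [0.4732 0.23   0.226 ] psi/eul [179.51  40.09 100.13] F [-0.  -0.8  0.5] op 0.0003
```

View pics/seat.png

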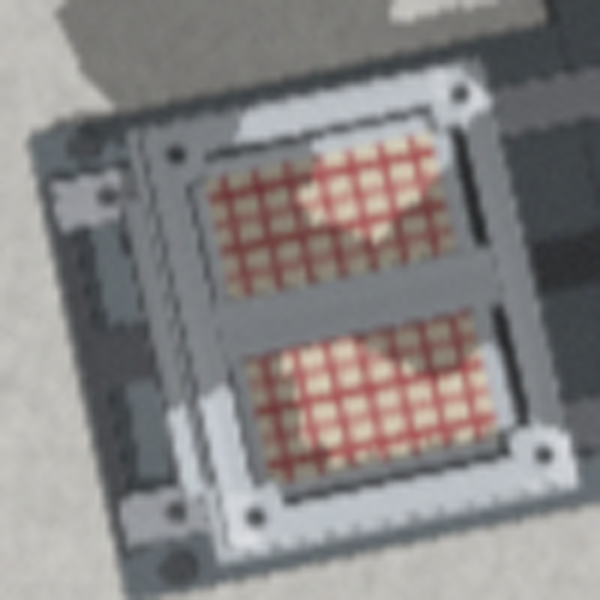

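View pics/seat_s.png

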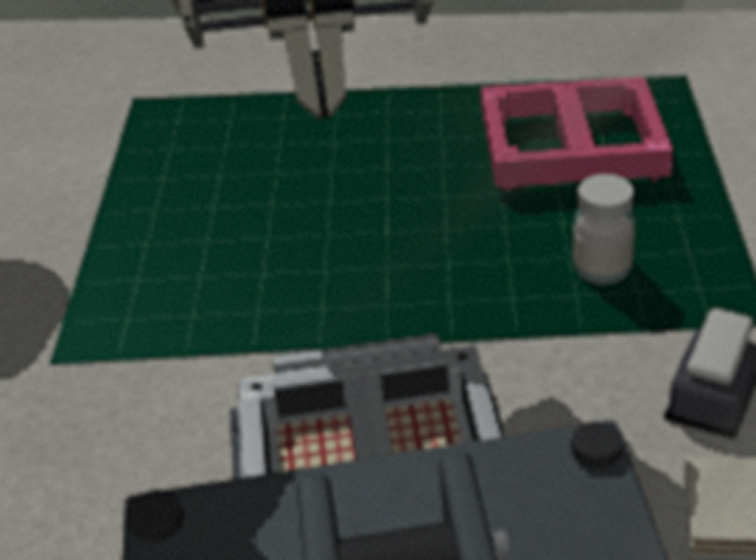

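```bash
python3 - <<'E'
from fit import *
from scipy.spatial.transform import Rotation as Ro
uv=(np.array([(460,93),(544,454),(257,516),(177,153)])+.5)/6-.5+[280,205]
a,b=.073,.058
r,e=fit("top",uv,[(a,-b,0),(-a,-b,0),(-a,b,0),(a,b,0)],[.51,.03,.18],.086);print(r.round(4),np.degrees(r[2]),e.round(2).tolist())
print(Ro.from_euler('xyz',robot.observe()["tool_rot"]).as_matrix().round(3))
c=r[:2]; th=np.radians(10.25); Y=np.array([-np.sin(th),np.cos(th)])
for d in(.083+.0165+.04,.083+.0165+.01): print(d,(c+Y*d).round(4))
E
python3 go.py .4850,.1678,.064,100.25,43 .4903,.1383,.064,100.25,43
```

```text
[0.511  0.0301 0.1807] 10.354245807071589 [[0.13, -0.06], [0.06, -0.03], [-0.1, 0.0], [-0.08, 0.09]]
[[-0.135  0.983  0.122]
 [ 0.753  0.181 -0.632]
 [-0.644  0.007 -0.765]]
0.1395 [0.4862 0.1674]
0.1095 [0.4916 0.1378]
t 11.0 pos [0.4732 0.23   0.226 ] psi/eul [179.51  40.09 100.13] F [-0.  -0.8  0.5] op 0.0003
(0.485, 0.1678, 0.064, 100.25, 43.0) -> [5.59, -0.07, 16.47] [0.4, -2.9, -0.1]
(0.4903, 0.1383, 0.064, 100.25, 43.0) -> [3.3, -0.09, 18.4] [0.4, -2.9, -0.1]
```

The frame is seated: fit residuals are 0.1 px with its top at the seated height. The remaining travel is about 0.231 m. Next I go to the pre-push pose behind the lip.

```bash
python3 -m creep '[[[2,0,4,0.4,-3,0,-1],[4,0,8,0.4,-3,0,-1],[5.6,0,12,0.4,-3,0,-1],[5.6,0,15,0.4,-3,0,-1],[5.6,0,16.5,0.4,-3,0,-1],[5.6,0,16.5,0.4,-3,0,-1],[5.6,0,16.5,0.4,-3,0,-1]]]'
python3 go.py .4916,.1378,.064,100.25,43
python3 - <<'E'
from fit import *
im=robot.read_camera("top");b=robot.read_camera("side")
cv2.imwrite("pics/pp.png",cv2.hconcat([cv2.resize(im[185:325,240:380,::-1],(400,400),interpolation=2),cv2.resize(b[160:300,150:290,::-1],(400,400),interpolation=2)]))
E
```

```text
time: 11.7
tool_pos: [0.4867, 0.1669, 0.0651]
tool_rot: [3.137, 0.751, 1.742]
contact_force: [1.0, -0.4, -0.1]
opening: 0.0004
t 11.7 pos [0.4867 0.1669 0.0651] psi/eul [179.73  43.01  99.83] F [ 1.  -0.4 -0.1] op 0.0004
(0.4916, 0.1378, 0.064, 100.25, 43.0) -> [-2.08, -0.02, 2.09] [-0.0, 0.0, -0.3]
```

View pics/pp.png

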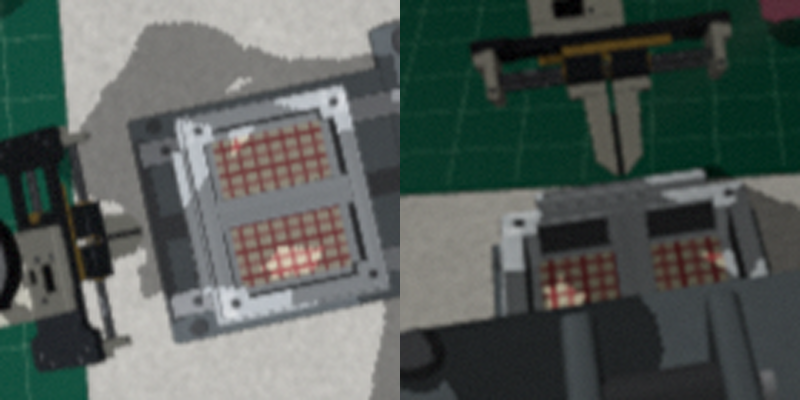

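The tool stands centred behind the lip, leaned back (tip at about (140,232) in the left crop). I push gently along press -y.

```bash
python3 -m creep '[[[-1.1,0,1.02,0,0,0,-1],[-1.83,0,1.7,0,0,0,-1],[-2.34,0,2.18,0,0,0,-1],[-2.7,0,2.52,0,0,0,-1],[-2.92,0,2.73,0,0,0,-1],[-3.3,0,3.07,0,0,0,-1],[-3.66,0,3.41,0,0,0,-1]]]'
python3 go.py
```

```text
time: 12.5
tool_pos: [0.4955, 0.1188, 0.0652]
tool_rot: [3.135, 0.75, 1.744]
contact_force: [-2.2, 2.6, 1.3]
opening: 0.0004
t 12.5 pos [0.4955 0.1188 0.0652] psi/eul [179.64  42.98  99.91] F [-2.2  2.6  1.3] op 0.0004
```

```bash
python3 -m creep '[[[-0.73,0,0.68,0,0,0,-1],[-1.46,0,1.36,0,0,0,-1],[-2.19,0,2.05,0,0,0,-1],[-2.92,0,2.73,0,0,0,-1],[-3.66,0,3.41,0,0,0,-1],[-4.39,0,4.09,0,0,0,-1],[-5.12,0,4.77,0,0,0,-1],[-5.85,0,5.46,0,0,0,-1]]]'
python3 - <<'E'
from fit import *
import go; go.go()
im=robot.read_camera("top");b=robot.read_camera("side")
cv2.imwrite("pics/p1.png",cv2.hconcat([cv2.resize(im[165:305,280:420,::-1],(400,400),interpolation=2),cv2.resize(b[160:300,150:290,::-1],(400,400),interpolation=2)]))
E
```

```text
time: 13.3
tool_pos: [0.5099, 0.0392, 0.0652]
tool_rot: [3.135, 0.75, 1.744]
contact_force: [-0.4, 4.0, 2.9]
opening: 0.0009
t 13.3 pos [0.5099 0.0392 0.0652] psi/eul [179.63  42.98  99.9 ] F [-0.4  4.   2.9] op 0.0009
```

View pics/p1.png

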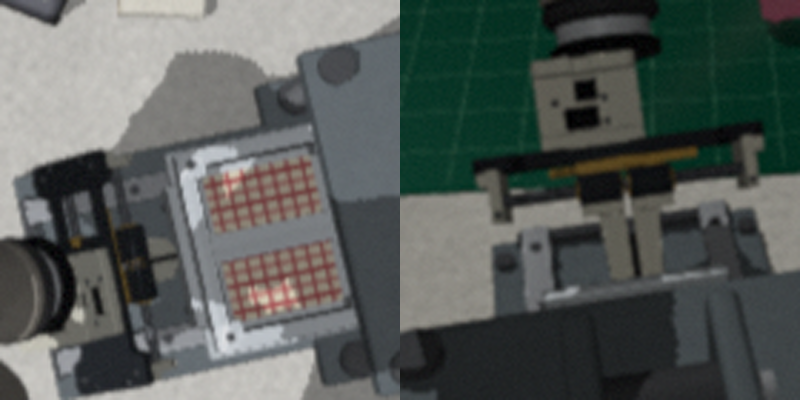

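```bash
python3 - <<'E'
from fit import *
uv=(np.array([(232,338),(192,165)])+.5)/(400/140)-.5+[280,165]
a,b=.073,.058
r,e=fit("top",uv,[(-a,b,0),(a,b,0)],[.51,-.03,.18],.086);print(r.round(4),np.degrees(r[2]),e.round(2).tolist())
th=np.radians(10.25); Y=np.array([-np.sin(th),np.cos(th)])
print("moved",(r[:2]-[.511,.0301])@-Y,"tcp-carr",(np.array(robot.observe()["tool_pos"][:2])-r[:2])@Y, "remaining to station", (np.array([.5515,-.1969])-r[:2])@-Y)
T=np.array(robot.observe()["tool_pos"][:2]);S=np.array([.5515,-.1969]);print("tcp to station",(T-S)@Y)
E
```

```text
[ 0.5266 -0.0613  0.1828] 10.473876893074458 [[-0.03, -0.16], [0.04, 0.16]]
moved 0.0926786218873085 tcp-carr 0.10103444441513244 remaining to station 0.1379053300700901
tcp to station 0.23893977448522258
```

```bash
python3 -m creep '[[[-0.73,0,0.68,0,0,0,-1],[-1.46,0,1.36,0,0,0,-1],[-2.19,0,2.05,0,0,0,-1],[-2.92,0,2.73,0,0,0,-1],[-3.66,0,3.41,0,0,0,-1],[-4.39,0,4.09,0,0,0,-1],[-5.12,0,4.77,0,0,0,-1],[-5.7,0,5.32,0,0,0,-1]]]'
python3 - <<'E'
from fit import *
import go; go.go()
T=np.array(robot.observe()["tool_pos"][:2]);S=np.array([.5515,-.1969]);th=np.radians(10.25); Y=np.array([-np.sin(th),np.cos(th)]);print("tcp to station",(T-S)@Y)
im=robot.read_camera("top");b=robot.read_camera("side")
cv2.imwrite("pics/p2.png",cv2.hconcat([cv2.resize(im[165:305,280:420,::-1],(400,400),interpolation=2),cv2.resize(b[160:300,150:290,::-1],(400,400),interpolation=2)]))
E
```

```text
time: 14.2
tool_pos: [0.5233, -0.0391, 0.0653]
tool_rot: [3.137, 0.751, 1.743]
contact_force: [1.9, 5.1, -1.3]
opening: 0.0004
t 14.2 pos [ 0.5233 -0.0391  0.0653] psi/eul [179.75  43.    99.85] F [ 1.9  5.1 -1.3] op 0.0004
tcp to station 0.1602609565127549
```

View pics/p2.png

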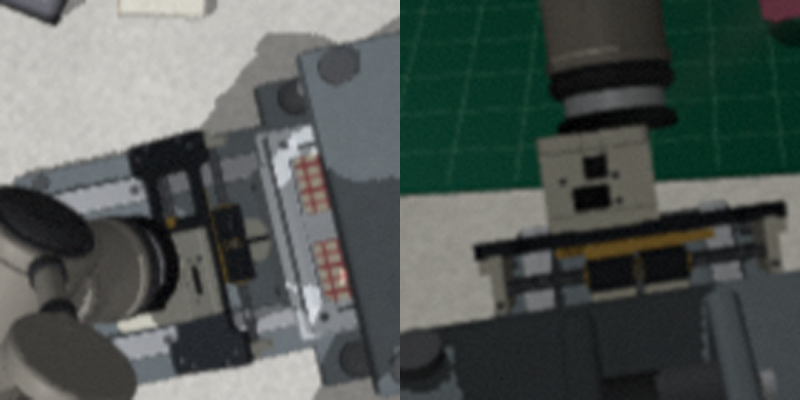

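```bash
python3 -m creep '[[[-0.44,0,0.41,0,0,0,-1],[-0.88,0,0.82,0,0,0,-1],[-1.32,0,1.23,0,0,0,-1],[-1.76,0,1.64,0,0,0,-1],[-2.2,0,2.05,0,0,0,-1],[-2.56,0,2.39,0,0,0,-1],[-2.8,0,2.6,0,0,0,-1],[-2.92,0,2.73,0,0,0,-1]]]'
cat > m.py <<'E'
from fit import *
import go; go.go()
T=np.array(robot.observe()["tool_pos"][:2]);S=np.array([.5515,-.1969]);th=np.radians(10.25); Y=np.array([-np.sin(th),np.cos(th)]);print("remaining",(T-S)@Y-.101)
E
python3 m.py
```

```text
time: 15.1
tool_pos: [0.534, -0.0738, 0.0721]
tool_rot: [-3.131, 0.739, 1.741]
contact_force: [-2.3, 3.0, -1.2]
opening: 0.0003
t 15.1 pos [ 0.534  -0.0738  0.0721] psi/eul [-179.37   42.36   99.75] F [-2.3  3.  -1.2] op 0.0003
remaining 0.023295283393162836
```

```bash
python3 - <<'E'
from fit import *
s=robot.observe();print(np.round(s["qpos"],3))
im=robot.read_camera("top");b=robot.read_camera("side")
cv2.imwrite("pics/p3.png",cv2.hconcat([cv2.resize(im[165:305,280:420,::-1],(400,400),interpolation=2),cv2.resize(b[120:320,130:330,::-1],(400,400),interpolation=2)]))
E
python3 go.py .5395,-.0963,.065,100.25,43 
```

```text
[ 0.103  0.663  1.802 -0.996  0.93   0.664]
t 15.2 pos [ 0.5341 -0.0737  0.0722] psi/eul [-179.39   42.38   99.76] F [0.3 0.9 0. ] op 0.0005
(0.5395, -0.0963, 0.065, 100.25, 43.0) -> [-1.23, 0.17, 2.09] [-0.9, -0.6, -0.4]
```

View pics/p3.png

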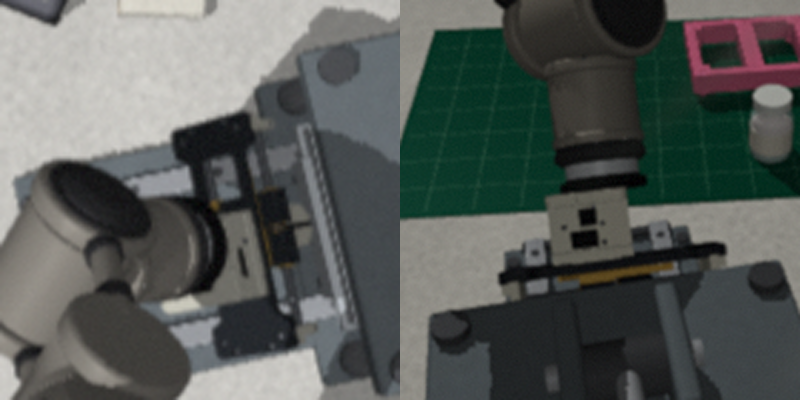

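The wrist's joint 4 has reached its limit of -1, so the tool pose drifts. I build a quick kinematic model to find a feasible lean for the last 23 mm.

```bash
cat > kin.py <<'E'
import numpy as np
from scipy.optimize import least_squares
from scipy.spatial.transform import Rotation as Ro
def fk(q,g):
    h,a2,a3,d=g
    R=Ro.from_euler('z',q[0])*Ro.from_euler('y',q[1]+q[2])
    w=Ro.from_euler('z',q[0]).apply([a2*np.sin(q[1])+a3*np.sin(q[1]+q[2]),0,h+a2*np.cos(q[1])+a3*np.cos(q[1]+q[2])])
    Rt=R*Ro.from_euler('z',q[3])*Ro.from_euler('y',q[4])*Ro.from_euler('z',q[5])
    return w+d*Rt.apply([0,0,1]),Rt
E
python3 - <<'E'
from kin import *
from cell import robot
s=robot.observe()
Q=[[-1.35,.3425,1.5245,0,1.275,-.146],list(s["qpos"])];P=[[.1883,-.4901,.2407],list(s["tool_pos"])]
r=least_squares(lambda g:np.concatenate([fk(q,g)[0]-p for q,p in zip(Q,P)]),[.2,.4,.4,.2]);print(r.x,r.fun.round(4))
g=r.x;np.save("g.npy",g)
R=fk(Q[1],g)[1];print(R.as_matrix().round(3));M=Ro.from_euler('xyz',s["tool_rot"]).as_matrix();print(M.round(3))
C=R.inv()*Ro.from_matrix(M);print(C.as_rotvec(degrees=True))
E
```

```text
[0.12962845 0.46206625 0.37198753 0.19969371] [-0.0764 -0.0084  0.0159  0.0013 -0.006  -0.0159]
[[-0.987 -0.125  0.104]
 [-0.162  0.728 -0.666]
 [ 0.008 -0.674 -0.739]]
[[-0.125  0.987  0.104]
 [ 0.728  0.162 -0.666]
 [-0.674 -0.008 -0.739]]
[-5.29906205e-15  1.05981241e-14  9.00000000e+01]
```

```bash
cat > kin.py <<'E'
import numpy as np
from scipy.optimize import least_squares
from scipy.spatial.transform import Rotation as Ro
def fk(q,g):
    h,a2,a3,d,o=g
    R=Ro.from_euler('z',q[0])*Ro.from_euler('y',q[1]+q[2])
    w=Ro.from_euler('z',q[0]).apply([a2*np.sin(q[1])+a3*np.sin(q[1]+q[2]),o,h+a2*np.cos(q[1])+a3*np.cos(q[1]+q[2])])
    Rt=R*Ro.from_euler('z',q[3])*Ro.from_euler('y',q[4])*Ro.from_euler('z',q[5]+np.pi/2)
    return w+d*Rt.apply([0,0,1]),Rt
E
python3 - <<'E'
from kin import *
from cell import robot
s=robot.observe()
Q=[[-1.35,.3425,1.5245,0,1.275,-.146],list(s["qpos"])];P=[[.1883,-.4901,.2407],list(s["tool_pos"])]
r=least_squares(lambda g:np.concatenate([fk(q,g)[0]-p for q,p in zip(Q,P)]),[.2,.4,.4,.2,.07]);print(r.x,r.fun.round(5))
g=r.x;np.save("g.npy",g)
import go
th=np.radians(10.25);X=np.array([np.cos(th),np.sin(th)]);Y=np.array([-np.sin(th),np.cos(th)]);S=np.array([.5515,-.1969])
q0=np.array(s["qpos"])
for lean in(43,40,38,36):
  for xo in(0,.02,.04):
   for yw in (0,):
    for tl in(0,-6,6):
     p=np.r_[S+Y*.101+X*xo,.066]; Rg=go.Rt(100.25,lean)*Ro.from_rotvec([tl,0,0],degrees=True)
     f=lambda q:np.r_[(fk(q,g)[0]-p)*5,((fk(q,g)[1].inv()*Rg).as_rotvec())]
     k=least_squares(f,q0);print(lean,xo,tl,k.x.round(2),round(k.cost,6))
E
```

```text
[0.25070841 0.44019452 0.38663293 0.30818786 0.07777915] [ 0.00093  0.00219  0.00359  0.0003  -0.00136 -0.00359]
43 0 0 [ 0.06  0.66  1.84 -1.06  0.89  0.69] 0.0
43 0 -6 [ 0.05  0.61  1.94 -1.21  0.78  0.82] 0.0
43 0 6 [ 0.07  0.71  1.74 -0.95  1.    0.59] 0.0
43 0.02 0 [ 0.07  0.69  1.77 -1.04  0.91  0.65] 0.0
43 0.02 -6 [ 0.06  0.64  1.87 -1.18  0.8   0.78] 0.0
43 0.02 6 [ 0.07  0.74  1.67 -0.93  1.03  0.56] 0.0
43 0.04 0 [ 0.07  0.72  1.71 -1.01  0.93  0.62] 0.0
43 0.04 -6 [ 0.06  0.67  1.81 -1.14  0.81  0.73] 0.0
43 0.04 6 [ 0.08  0.77  1.6  -0.91  1.05  0.53] 0.0
40 0 0 [ 0.04  0.64  1.84 -1.    0.86  0.62] 0.0
40 0 -6 [ 0.03  0.59  1.93 -1.15  0.74  0.74] 0.0
40 0 6 [ 0.05  0.69  1.73 -0.9   0.98  0.53] 0.0
40 0.02 0 [ 0.04  0.67  1.77 -0.98  0.88  0.58] 0.0
40 0.02 -6 [ 0.03  0.62  1.87 -1.11  0.76  0.7 ] 0.0
40 0.02 6 [ 0.05  0.72  1.67 -0.88  1.    0.5 ] 0.0
40 0.04 0 [ 0.05  0.7   1.71 -0.95  0.9   0.55] 0.0
40 0.04 -6 [ 0.04  0.65  1.81 -1.08  0.78  0.66] 0.0
40 0.04 6 [ 0.05  0.75  1.6  -0.86  1.03  0.47] 0.0
38 0 0 [ 0.02  0.62  1.83 -0.96  0.84  0.57] 0.0
38 0 -6 [ 0.01
[... 160 characters left out ...]
  1.87 -1.07  0.73  0.65] 0.0
38 0.02 6 [ 0.04  0.71  1.67 -0.84  0.99  0.45] 0.0
38 0.04 0 [ 0.03  0.68  1.71 -0.91  0.88  0.5 ] 0.0
38 0.04 -6 [ 0.02  0.64  1.81 -1.03  0.75  0.61] 0.0
38 0.04 6 [ 0.04  0.74  1.6  -0.82  1.01  0.42] 0.0
36 0 0 [ 0.01  0.61  1.83 -0.92  0.82  0.52] 0.0
36 0 -6 [-0.01  0.57  1.93 -1.05  0.69  0.63] 0.0
36 0 6 [ 0.01  0.66  1.73 -0.82  0.95  0.43] 0.0
36 0.02 0 [ 0.01  0.64  1.77 -0.89  0.84  0.49] 0.0
36 0.02 -6 [-0.    0.6   1.87 -1.02  0.71  0.6 ] 0.0
36 0.02 6 [ 0.02  0.7   1.66 -0.8   0.97  0.41] 0.0
36 0.04 0 [ 0.02  0.67  1.7  -0.87  0.86  0.46] 0.0
36 0.04 -6 [ 0.01  0.63  1.81 -0.99  0.73  0.56] 0.0
36 0.04 6 [ 0.03  0.73  1.6  -0.78  1.    0.38] 0.0
```

Lean 38° gives joint 4 = -0.96 and still leaves about 15 mm clearance to the plate. I back off slightly, re-lean, then finish.

```bash
python3 - <<'E'
import numpy as np,go
th=np.radians(10.25);Y=np.array([-np.sin(th),np.cos(th)]);S=np.array([.5515,-.1969])
go.go(*[(*(S+Y*(.101+k)),.066,100.25,38) for k in(.038,.023)])
E
```

```text
t 15.2 pos [ 0.5341 -0.0737  0.0722] psi/eul [-179.39   42.38   99.76] F [0.3 0.9 0. ] op 0.0005
(np.float64(0.526765847179136), np.float64(-0.06011834302716554), 0.066, 100.25, 38) -> [1.5, -0.5, -0.53] [-0.9, 4.4, -0.4]
(np.float64(0.5294350003612436), np.float64(-0.07487895349185993), 0.066, 100.25, 38) -> [0.39, -0.48, 0.48] [-0.9, 4.4, -0.4]
```

```bash
python3 -m creep '[[[0.8,-0.2,-0.6,0,0,0,-1],[1.5,-0.5,-0.5,-0.5,2,0,-1],[1.5,-0.5,-0.5,-0.9,4.4,-0.4,-1],[1.5,-0.5,-0.5,-0.9,4.4,-0.4,-1],[1.5,-0.5,-0.5,-0.9,4.4,-0.4,-1]]]'
python3 - <<'E'
from fit import *
import go
th=np.radians(10.25);Y=np.array([-np.sin(th),np.cos(th)]);S=np.array([.5515,-.1969])
go.go(*[(*(S+Y*(.101+k)),.066,100.25,38) for k in(.023,.01,0)])
print(np.round(robot.observe()["qpos"],3))
im=robot.read_camera("top");b=robot.read_camera("side")
cv2.imwrite("pics/p4.png",cv2.hconcat([cv2.resize(im[185:285,320:420,::-1],(400,400),interpolation=2),cv2.resize(b[120:320,130:330,::-1],(400,400),interpolation=2)]))
E
```

```text
time: 15.7
tool_pos: [0.527, -0.0602, 0.0662]
tool_rot: [3.141, 0.664, 1.749]
contact_force: [0.1, 0.3, 0.4]
opening: 0.0002
t 15.7 pos [ 0.527  -0.0602  0.0662] psi/eul [179.97  38.05 100.2 ] F [0.1 0.3 0.4] op 0.0002
(np.float64(0.5294350003612436), np.float64(-0.07487895349185993), 0.066, 100.25, 38) -> [-1.16, -0.02, 0.94] [0.0, 0.1, -0.0]
(np.float64(0.5317482664524036), np.float64(-0.0876714825612617), 0.066, 100.25, 38) -> [-2.18, -0.02, 1.74] [0.0, 0.1, -0.0]
(np.float64(0.5335277019071419), np.float64(-0.0975118895377246), 0.066, 100.25, 38) -> [-2.97, -0.02, 2.35] [0.0, 0.1, -0.0]
[ 0.096  0.636  1.825 -0.933  0.87   0.611]
```

View pics/p4.png

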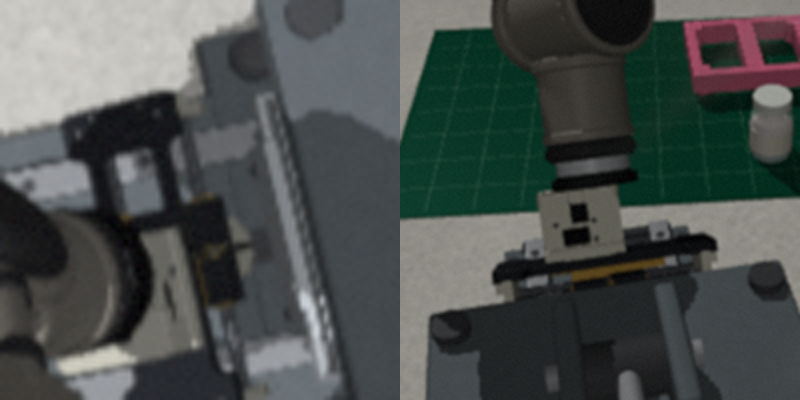

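```bash
python3 - <<'E'
from fit import *
uv=(np.array([(318,374),(258,97)])+.5)/4-.5+[320,185]
r,e=fit("top",uv,[(-.06,.083,0),(.06,.083,0)],[.54,-.17,.18],.09)
th=np.radians(10.25);Y=np.array([-np.sin(th),np.cos(th)]);S=np.array([.5515,-.1969])
print(r,e.round(2).tolist(),"remaining",(r[:2]-S)@Y, "tcp-carr",(np.array(robot.observe()["tool_pos"][:2])-r[:2])@Y)
E
```

```text
[ 0.54828986 -0.17595801  0.16654489] [[-1.94, -9.68], [1.98, 9.9]] remaining 0.021178994392474074 tcp-carr 0.11785598600673285
```

```bash
python3 -m creep '[[[-0.6,0,0.46,0,0,0,-1],[-1,0,0.77,0,0,0,-1],[-1.3,0,1.02,0,0,0,-1],[-1.6,0,1.25,0,0,0,-1],[-1.85,0,1.45,0,0,0,-1],[-2.05,0,1.6,0,0,0,-1],[-2.2,0,1.72,0,0,0,-1],[-2.2,0,1.72,0,0,0,-1]]]'; python3 m.py
```

```text
time: 16.6
tool_pos: [0.5319, -0.0879, 0.0659]
tool_rot: [-3.141, 0.664, 1.75]
contact_force: [1.0, 0.1, 0.4]
opening: 0.0003
t 16.6 pos [ 0.5319 -0.0879  0.0659] psi/eul [-179.97   38.05  100.25] F [1.  0.1 0.4] op 0.0003
remaining 0.009732228211925625
```

```bash
python3 -m creep '[[[-0.16,0,0.12,0,0,0,-1],[-0.32,0,0.25,0,0,0,-1],[-0.39,0,0.31,0,0,0,-1]]]'; python3 m.py
```

```text
time: 16.9
tool_pos: [0.5328, -0.093, 0.0659]
tool_rot: [-3.141, 0.664, 1.75]
contact_force: [0.0, 2.1, -0.0]
opening: 0.0007
t 16.9 pos [ 0.5328 -0.093   0.0659] psi/eul [-179.97   38.05  100.25] F [ 0.   2.1 -0. ] op 0.0007
remaining 0.0045994607643563695
```

```bash
python3 -m creep '[[[-0.08,0,0.06,0,0,0,-1],[-0.16,0,0.12,0,0,0,-1]]]'; python3 m.py
```

```text
time: 17.1
tool_pos: [0.5332, -0.095, 0.0659]
tool_rot: [-3.141, 0.664, 1.75]
contact_force: [0.3, 1.6, 0.1]
opening: 0.0005
t 17.1 pos [ 0.5332 -0.095   0.0659] psi/eul [-179.97   38.06  100.25] F [0.3 1.6 0.1] op 0.0005
remaining 0.002488838832159543
```

```bash
python3 -m creep '[[[-0.04,0,0.03,0,0,0,-1],[-0.08,0,0.06,0,0,0,-1]]]'|sed -n 2,4p; python3 -m creep '[[[-0.04,0,0.03,0,0,0,-1],[-0.08,0,0.06,0,0,0,-1]]]'|sed -n 2,4p;  python3 m.py
```

```text
tool_pos: [0.5334, -0.0962, 0.066]
tool_rot: [-3.141, 0.664, 1.75]
contact_force: [-0.4, 1.7, -0.9]
tool_pos: [0.5335, -0.0974, 0.0661]
tool_rot: [-3.141, 0.665, 1.75]
contact_force: [-0.3, -0.1, 0.2]
t 17.5 pos [ 0.5335 -0.0974  0.0661] psi/eul [-179.94   38.09  100.25] F [-0.3 -0.1  0.2] op 0.0001
remaining 7.412059325966058e-05
```

```bash
for i in 1; do python3 -m creep '[[[0,0,0,0,0,0,-1]]]'|sed -n 4p; python3 -m creep '[[[-0.08,0,0.06,0,0,0,-1],[-0.08,0,0.06,0,0,0,-1]]]'|sed -n 2,4p; python3 m.py; done
```

```text
contact_force: [0.4, 0.6, -0.1]
tool_pos: [0.5336, -0.0989, 0.0662]
tool_rot: [-3.14, 0.665, 1.749]
contact_force: [-0.2, -0.0, -0.3]
t 17.8 pos [ 0.5336 -0.0989  0.0662] psi/eul [-179.92   38.12  100.23] F [-0.2 -0.  -0.3] op 0.0009
remaining -0.001342537638098773
```

```bash
python3 -m creep '[[[-0.08,0,0.06,0,0,0,-1],[-0.08,0,0.06,0,0,0,-1]]]'|sed -n 2,4p;python3 -m creep '[[[-0.08,0,0.06,0,0,0,-1],[-0.08,0,0.06,0,0,0,-1]]]'|sed -n 2,4p; python3 m.py
```

```text
tool_pos: [0.5338, -0.1, 0.0663]
tool_rot: [-3.14, 0.665, 1.749]
contact_force: [0.9, 0.0, 0.2]
tool_pos: [0.5339, -0.1009, 0.0662]
tool_rot: [-3.14, 0.665, 1.749]
contact_force: [-0.6, 1.5, 0.8]
t 18.2 pos [ 0.5339 -0.1009  0.0662] psi/eul [-179.93   38.1   100.22] F [-0.6  1.5  0.8] op 0.0001
remaining -0.003378660069826525
```

```bash
python3 -m creep '[[[-0.04,0,0.03,0,0,0,-1],[-0.04,0,0.03,0,0,0,-1]]]'|sed -n 2,4p;python3 -m creep '[[[0,0,0,0,0,0,-1]]]'|sed -n 2,4p; python3 m.py
```

```text
tool_pos: [0.534, -0.1011, 0.0662]
tool_rot: [-3.141, 0.665, 1.749]
contact_force: [-0.3, 2.0, 0.7]
tool_pos: [0.534, -0.101, 0.0662]
tool_rot: [-3.141, 0.665, 1.749]
contact_force: [-0.9, 2.4, 0.5]
t 18.5 pos [ 0.534  -0.101   0.0662] psi/eul [-179.94   38.08  100.23] F [-0.9  2.4  0.5] op 0.0003
remaining -0.0035095098955408854
```

Contact vanished for about 3.5 mm (the detent drew the carrier in), then came back stiffly. The carrier is in the notch. I back straight out and look.

```bash
python3 -m creep '[[[0.4,0,-0.31,0,0,0,-1],[1.6,0,-1.23,0,0,0,-1],[3.2,0,-2.5,0,0,0,-1],[5.5,0,-4.3,0,0,0,-1],[8,0,-6.2,0,0,0,-1],[11,0,-8.6,0,0,0,-1],[13,0,-12,0,0,0,-1],[13.5,0,-15,0,0,0,-1]]]'; python3 - <<'E'
from fit import *
im=robot.read_camera("top");b=robot.read_camera("side")
cv2.imwrite("pics/f.png",cv2.resize(im[165:315,280:480,::-1],(800,600),interpolation=2))
cv2.imwrite("pics/f2.png",b[:,:,::-1])
E
```

```text
time: 19.3
tool_pos: [0.4973, 0.0977, 0.1004]
tool_rot: [-3.137, 0.664, 1.754]
contact_force: [-0.2, -0.2, -0.7]
opening: 0.0005
```

View pics/f.png

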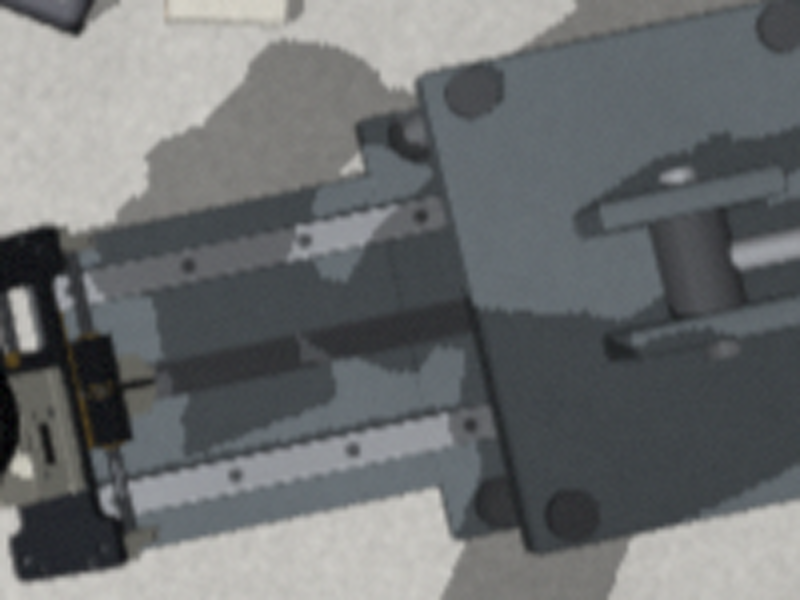

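View pics/f2.png

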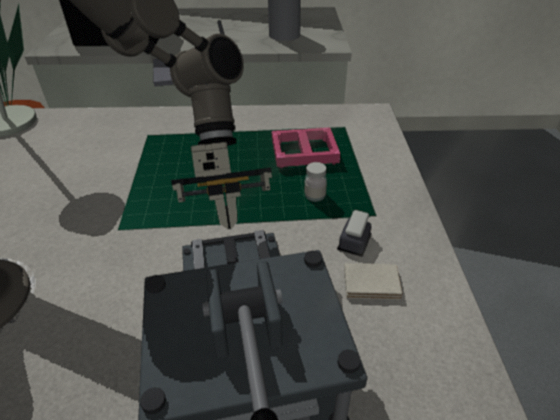

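The robot stands clear, the bystanders are unmoved, and the carrier is fully under the plate. Handing in.

```bash
python3 -m creep '[[[0,0,-3,0,0,0,-1],[0,0,-5,0,0,0,-1],[0,0,-5,0,0,0,-1]]]'; python3 -c "
from cell import robot
print(robot.hand_in())"
```

```text
time: 19.7
tool_pos: [0.4944, 0.1301, 0.1435]
tool_rot: [3.132, 0.663, 1.749]
contact_force: [-0.1, 0.6, -0.9]
opening: 0.0003
the job is handed in; nothing more can be done
None
```

I seated the aluminium die frame on the carrier, pushed the carrier into the press station's detent and handed the job in at about 19.7 s. I could not see its final position, which the head plate hides.

- **Seating:** I lowered the frame with its lugs in the sockets and met the deck at the expected height. After release, the fit to the camera image showed it flat at seated height, with residuals of about 0.1 px. It lay within about 1.5 mm of the carrier centre I had measured beforehand.
- **Push:** I pushed by the lip with the tool leaned back 43°. Joint 4 reached its limit about 23 mm short of the station, so I backed off, changed to 38° and finished in steps of about 1–2 mm.
- **Detent:** The contact force dropped to zero for about 3.5 mm, which is the carrier being drawn in. It then came back stiffly at about 2.4 N, below the 5 N needed to push the carrier out.
- **Disagreement:** By dead reckoning, the stop came about 3.5 mm beyond my camera estimate of the station. I trust the force signature more, since that estimate is only good to a few millimetres.
- **Other checks:** The last pictures showed the glue, punch and cards where they had been. I felt no contact with the press head, and the arm was clear of everything at the end.

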